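# Set up a glued chair rail to dry

### The arm

A 6-joint arm with a two-finger parallel gripper is mounted at the origin on the work surface. World frame = base frame: x ahead of the robot, y to its left, z up, the work surface at z = 0. Lengths are in m, angles in rad, forces in N, time in s.
With the tool pointing down it reaches from about 0.275 to 1 m from the base axis. Payload 8.4 kg.
Tool frame: the origin (TCP) lies between the finger pads; the fingertips stand ahead of it and the grasp point (between the pads) lies 6 mm ahead of it (ctrl.tips_ahead is the z of the fingertips in the tool frame, in m); z points along the fingers, y is the line along which they close (so a half turn about z gives the same grasp; the last joint's range is limited). The gripper opens to 85 mm and grips with 20 to 120 N. Pads are 22 mm wide; open, the fingers measure 114 mm over their backs; the gripper's body (76 mm by 85 mm) begins 54 mm behind the grasp point. The pads swing forward as they close: fully open they stand 13 mm farther back than shut.
Start: joints at [-0.002, 0.353, 1.633, -0, 1.155, -0.002], TCP at [0.625, -0, 0.217] pointing down, gripper open.
Joint ranges: [-2.63, 2.63], [-0.92, 2.1], [0.06, 2.66], [-1.3, 4.44], [0, 2.69], [-3.02, 3.02]. Speed limits (rad/s): [2.22, 2.22, 2.79, 3.14, 3.14, 3.14].

### API

Orientations are given as [roll, pitch, yaw] about the fixed x, y, z axes, in that order (R = Rz(yaw) Ry(pitch) Rx(roll)).
In Python, from cell import status, camera, get_calibration, ctrl gives the robot as it stands.
- The arm moves only by the shell command python3 -m crank 'ROWS'. ROWS is a JSON object of lists of equal length, an entry for each row: "slide": the shift along the tool's x, y, z in mm, a list of three; "angular": the turn, a rotation vector about the tool's x, y, z in degrees, a list of three; "jaw": the closure, from -1 (fully open) to 1 (shut). In form: {"slide": [[dx, dy, dz], ...], "angular": [[rx, ry, rz], ...], "jaw": [jaw, ...]}. A call has 1 to 12 rows; each row is the pose to reach, as a shift and turn from the pose commanded when the call began, along the tool's axes at that moment; what a row does not reach only later rows make up. A row lasts 1/12 s, in which the tool goes at most 41.7 mm and 7.16 degrees, less where a joint would pass 70% of its speed; a pose out of reach is approached as far as the arm can. A call with a gripper value outside its range is refused whole. The fingers move at their own pace and stop on an object; the grip force is fixed at half the most. Time passes only in rows, so rows that repeat a pose let the fingers close. It gives the time, the measured TCP pose, the force, the opening and the grip force at its end, in the units of the state.
- status.get_state(): the state, without advancing time (a new reading comes with each control period).
- camera(name): name is "scene" or "side" or "wrist"; returns the picture (400x640x3 uint8, blue, green, red); there is no depth.
- get_calibration(name): a dict with "fx", "fy", "cx", "cy" (pixels), "dist" ([k1, k2, p1, p2, k3] as OpenCV has them; the pictures are not rectified), "camera_from_world" (4x4, takes a point from world to camera coordinates). Camera axes: x right, y up, looking along -z (the intrinsics and any distortion apply to the point x, -y, -z); pixel columns grow to the right and rows downward; lengths in m; the calibration is good to about 2 mm. A picture is of the moment at which its call begins: read the wrist's pose just before it. get_calibration takes no time and is no camera call; for the wrist camera it gives the pose at the moment of the call.
- ctrl.finish_job(): hands the job in; it is judged then, once.
The state is a dict: "time_s": time; "joint_positions": joint angles; "dq": joint speeds; "tau": joint torques, N m; "eef_pos": TCP position; "orientation": TCP orientation; "force": force on the tool from outside, world axes, zero at the start; "wrist_torque": the same for the moment, N m; "opening": opening from 0.0 (shut) to 1.0 (fully open); "grip_force": force on a finger pad.
Only numpy, scipy, OpenCV 4.12 (cv2) and the standard library are available. Lean on these libraries where they do the work, as an engineer would, in place of code of your own. Each camera call takes 0.05 s, during which the arm holds its last target. There are 200 camera calls.

### The job

Set up the glued chair rail to dry: stand the red-topped and the blue-topped block on the painted square of their own colour, centred, then lay the wooden rail across both blocks, its red-banded end at the red block and its blue-banded end at the blue one, centred with equal overhang, and last set the iron weight upright on the white-taped joint in the middle of the rail. Also stand the glue bottle back upright on the dark wooden caddy, in line with the jar and the tin and midway between them. Set things down rather than dropping them, and do not shift the jar or the tin.

Things in the scene. Friction and masses are not known exactly. Their poses are not given: they have to be found in the camera images.
- block_red: Wooden support block with a red top, 46 x 46 x 40 mm high, about 0.12 kg, square in plan. Origin: centre of its underside; z up, x and y along its sides. Starts on the bench near the robot.
- block_blue: Wooden support block with a blue top, same size and axes as the red one. Starts on the bench near the robot.
- rail: Dark wooden chair rail, 250 mm long (y) x 34 mm wide (x) x 24 mm high (z), about 0.2 kg. Origin: centre of its underside. A red band near its +y end, a blue band near its -y end (bands 28 mm wide, centred 100 mm from the middle), the glued joint wrapped in white tape, 60 mm wide, in the middle. Starts flat on the bench on the robot's left.
- weight: Round dark iron weight, 56 mm across and 30 mm high, with a brass knob on top (26 mm across, from 36 to 56 mm above the underside; a 16 mm neck below it). About 0.4 to 0.7 kg. Origin: centre of its underside; z up.
- glue: Yellow glue bottle with a white label and orange nozzle: body 52 mm across and 72 mm high, shoulder and nozzle narrowing to 110 mm total height, about 0.16 kg. Origin: centre of its underside; z up.
- mark_red: Red painted square, 62 x 62 mm, flat on the white fixed board (130 x 300 mm, 10 mm thick). Origin: its centre, on the board's top face, 10 mm above the bench; x across the board, y along it. The two squares' centres are 150 mm apart on the board's long middle line.
- mark_blue: Blue painted square, likewise, on the same board. Which square is on which side changes.
- caddy: Dark wooden caddy board fixed on the bench on the robot's right, 90 mm (x) x 280 mm (y) x 10 mm thick. Origin: centre of its underside; jar and tin stand on it 95 mm either side of its centre along y. The bottle belongs on top of it in the middle.
- jar: Amber jar with a steel lid, 64 mm across, 80 mm high, loose, standing on the caddy. Origin: centre of its underside. Not to be shifted.
- tin: Green tin with a steel lid, 66 mm across, 80 mm high, loose, standing on the caddy. Origin: centre of its underside. Not to be shifted.

How it is judged:
On the way, in this order (a step that is already met when the one before it is completed fails the run):
1. both blocks stand on the squares of their own colour (horizontal distance between block_red and mark_red below 0.015 m and angle between each of block_red, block_blue's own z axis and vertical below 0.08 rad and height (world z) of block_red between 0.005 and 0.015 m and horizontal distance between block_blue and mark_blue below 0.015 m and height (world z) of block_blue between 0.005 and 0.015 m), for 0.2 s.
2. the rail lies across both blocks, red end at the red block (all of step 1 and y of block_red in the frame of rail between 0.053 and 0.097 m and x of block_red in the frame of rail between -0.015 and 0.015 m and contact force between rail and block_red above 0.1 N and y of block_blue in the frame of rail between -0.097 and -0.053 m and x of block_blue in the frame of rail between -0.015 and 0.015 m and contact force between rail and block_blue above 0.1 N and height (world z) of rail between 0.045 and 0.055 m and angle between rail's own z axis and vertical below 0.06 rad), for 0.2 s.
3. the weight stands on the rail's joint (all of step 2 and x of weight in the frame of rail between -0.013 and 0.013 m and y of weight in the frame of rail between -0.015 and 0.015 m and z of weight in the frame of rail between 0.019 and 0.029 m and angle between weight's own z axis and vertical below 0.08 rad), for 0.2 s.
At the end, for the whole second after the job is handed in: Blocks upright within 15 mm of their own squares; rail level on both, red end at red block, blocks 75 +-22 mm from its middle, 15 mm across; weight upright within 15 mm along, 13 mm across of rail middle; bottle upright within 15 mm (x, y) of the caddy centre; all released, at rest (all of step 3 and x of glue in the frame of caddy between -0.015 and 0.015 m and y of glue in the frame of caddy between -0.015 and 0.015 m and z of glue in the frame of caddy between 0.005 and 0.015 m and angle between glue's own z axis and vertical below 0.08 rad and linear speed of each of block_red, block_blue, rail, weight, glue below 0.02 m/s); the robot touches nothing.
It fails at once if the jar is shifted by more than 15 mm (distance of jar from where it was at the start of the episode above 0.015 m).
It fails at once if the tin is shifted by more than 15 mm (distance of tin from where it was at the start of the episode above 0.015 m).
It fails at once if one of the five things is dropped (falls freely for more than about 2 cm) ((linear speed of weight above 0.65 m/s and contact force between the fingers and weight below 0.05 N) or (linear speed of glue above 0.65 m/s and contact force between the fingers and glue below 0.05 N) or (linear speed of rail above 0.65 m/s and contact force between the fingers and rail below 0.05 N) or (linear speed of block_red above 0.65 m/s and contact force between the fingers and block_red below 0.05 N) or (linear speed of block_blue above 0.65 m/s and contact force between the fingers and block_blue below 0.05 N)).
It also fails if it takes over 125 s, if anything falls off the work surface, if the arm or the gripper's body presses on something with over 40 N, if the wrist force passes 120 N, or if a joint passes its speed limit or range.

## Working session

There is one attempt and no reset: what is moved stays moved. The work goes in short steps, Python scripts to look and compute and a shell command to move; the robot and the scene stay as the last step left them, time stands still between calls to the robot, and variables do not carry over. Pictures are saved under pics/ and viewed, at most 14 in all, crops included, and the job is handed in when it is done.

```bash
ls; mkdir -p pics
python3 - <<'E'
from cell import status,camera,get_calibration,ctrl
import cv2,numpy as np
print(status.get_state(), ctrl.tips_ahead)
for n in ["scene","side","wrist"]:
    c=get_calibration(n); print(n,c)
    im=camera(n); cv2.imwrite(f"pics/{n}0.png",im); np.save(f"pics/{n}0.npy",im)
E
```

```text
pics
{'time_s': 0.0, 'joint_positions': array([-2.37463752e-03,  3.53594695e-01,  1.63410225e+00, -1.70507905e-06,
        1.15514270e+00, -2.40901892e-03]), 'dq': array([ 0.00096272,  0.00097931, -0.00088964, -0.00122761, -0.00045905,
        0.00064795]), 'tau': array([-2.03471049e-03, -6.05236173e+01, -3.42063046e+01, -2.62302356e-04,
        9.48130677e-03,  3.61521288e-06]), 'eef_pos': array([6.24547643e-01, 1.63698236e-05, 2.16008691e-01]), 'orientation': array([-3.14034566e+00, -1.44500162e-06,  1.57083140e+00]), 'force': array([ 0.75172466, -0.63315865,  0.14390406]), 'wrist_torque': array([-0.00972772,  0.04914049,  0.0010649 ]), 'grip_force': 0.0, 'opening': 0.9990004925416118} 0.025
scene {'fx': 415.25610358936694, 'fy': 415.25610358936694, 'cx': 320.2658886564018, 'cy': 196.54549778691592, 'dist': array([0.03049582, 0.        , 0.        , 0.        , 0.        ]), 'camera_from_world': array([[-6.99997002e-01,  7.14145777e-01,  8.38195546e-05,
         3.59220761e-01],
       [-5.92223540e-01, -5.80555892e-01,  5.58771988e-01,
         2.75491603e-01],
       [ 3.99093317
[... 461 characters left out ...]
80365055, -0.1018021 ],
       [-0.1114921 ,  0.79603434,  0.59489398, -0.98071471],
       [ 0.        ,  0.        ,  0.        ,  1.        ]])}
wrist {'fx': 343.5905601100792, 'fy': 343.5905601100792, 'cx': 322.6638662743624, 'cy': 194.58319386769858, 'dist': array([-0.00585537,  0.        ,  0.        ,  0.        ,  0.        ]), 'camera_from_world': array([[ 9.99998272e-01,  1.72772153e-03, -6.85707050e-04,
        -6.24771705e-01],
       [-1.84976801e-03,  9.61306758e-01, -2.75473948e-01,
         3.68597355e-02],
       [ 1.83232549e-04,  2.75474741e-01,  9.61308293e-01,
        -3.77562019e-01],
       [ 0.00000000e+00,  0.00000000e+00,  0.00000000e+00,
         1.00000000e+00]])}
```

View pics/scene0.png

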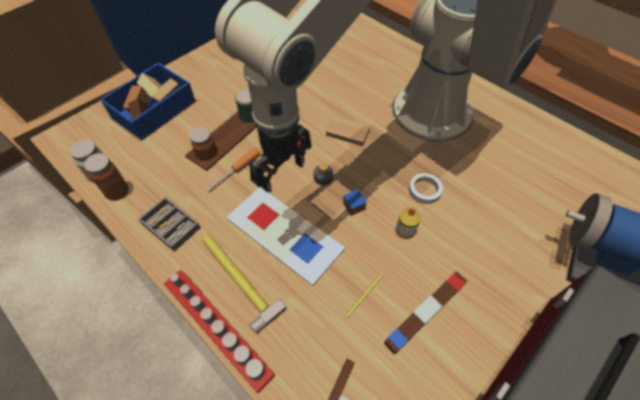

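View pics/side0.png

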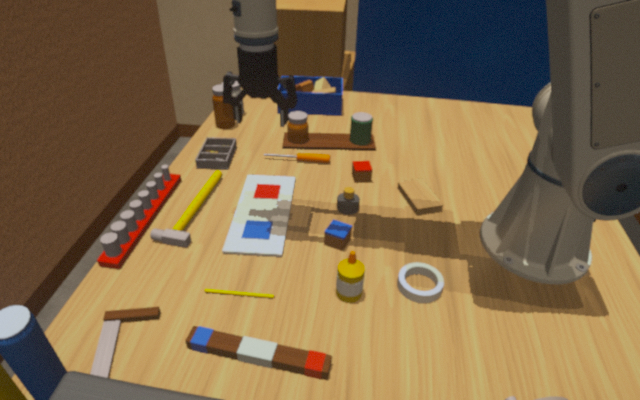

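```bash
cat > h.py <<'E'
import cv2,numpy as np
from cell import status,camera,get_calibration
from scipy.spatial.transform import Rotation as R
def ray(c,uv):
    uv=np.asarray(uv,float).reshape(-1,1,2)
    K=np.array([[c['fx'],0,c['cx']],[0,c['fy'],c['cy']],[0,0,1]])
    n=cv2.undistortPoints(uv,K,c['dist']).reshape(-1,2)
    T=c['camera_from_world']; d=np.c_[n[:,0],-n[:,1],-np.ones(len(n))]@T[:3,:3]
    return -T[:3,:3].T@T[:3,3], d
def plane(c,uv,z):
    o,d=ray(c,uv); return o+d*((z-o[2])/d[:,2])[:,None]
def proj(c,P):
    T=c['camera_from_world']; p=np.atleast_2d(P)@T[:3,:3].T+T[:3,3]
    K=np.array([[c['fx'],0,c['cx']],[0,c['fy'],c['cy']],[0,0,1]])
    return cv2.projectPoints(p*[1,-1,-1],np.zeros(3),np.zeros(3),K,c['dist'])[0].reshape(-1,2)
HS={'red':[(0,160,90,8,255,255),(172,160,90,180,255,255)],'blue':[(105,120,60,125,255,255)],'yellow':[(20,170,120,32,255,255)],'white':[(0,0,150,180,60,255)],'green':[(45,60,25,95,255,255)],'brass':[(17,110,70,30,255,255)]}
def blobs(im,col,amin=40,box=None):
    h=cv2.cvtColor(im,cv2.COLOR_BGR2HSV); m=0
    for r in HS[col]: m=m|cv2.inRange(h,r[:3],r[3:])
    if box: k=np.zeros_like(m); k[box[1]:box[3],box[0]:box[2]]=1; m=m*k
    cs=cv2.findContours(m,cv2.RETR_EXTERNAL,cv2.CHAIN_APPROX_NONE)[0]
    return [c for c in cs if cv2.contourArea(c)>amin]
def quad(cal,c,z):
    "min-area rectangle of the contour cast on plane z: centre mm, size mm, angle deg"
    P=plane(cal,c.reshape(-1,2),z)[:,:2]*1000
    r=cv2.minAreaRect(P.astype(np.float32)); return np.round(r[0],1),np.round(r[1],1),round(r[2],1)
def say():
    s=status.get_state(); print('t',round(s['time_s'],2),'p',np.round(s['eef_pos']*1000,1),'rpy',np.round(np.degrees(s['orientation']),1),'F',np.round(s['force'],1),'op',round(s['opening'],3),'q6',round(s['joint_positions'][5],2))
E
python3 - <<'E'
from h import *
for n in ['scene','side','wrist']:
    im=np.load(f'pics/{n}0.npy'); c=get_calibration(n)
    for col in ['red','blue','yellow','white','green']:
        for b in blobs(im,col,60):
            x,y,w,h=cv2.boundingRect(b)
            print(n,col,(x,y,w,h),*[q for z in (.01,.024,.04) for q in quad(c,b,z)])
E
```

```text
scene red (165, 280, 109, 112) [911.4  59. ] [ 46.8 341.1] 0.5 [911.9  64.5] [ 46.1 336.1] 0.5 [912.5  70.7] [ 45.3 330.3] 0.5
scene red (447, 274, 18, 17) [442.3 385.1] [31.8 33.3] 86.5 [449.8 385.7] [31.3 32.8] 86.5 [458.3 386.4] [30.8 32.3] 86.5
scene red (178, 271, 70, 75) [892.5  14.8] [ 14.7 253.7] 0.7 [893.4  20.9] [ 14.5 249.9] 0.7 [894.3  27.9] [ 14.2 245.6] 0.7
scene red (249, 205, 28, 23) [644.  -84.9] [53.8 54.8] 5.5 [648.5 -77.4] [53. 54.] 5.5 [653.7 -68.7] [52.  53.1] 5.5
scene blue (390, 330, 17, 18) [645.  370.4] [30.9 26.2] 86.3 [649.5 371.3] [30.4 25.8] 86.3 [654.6 372.2] [29.9 25.4] 86.3
scene blue (292, 235, 29, 27) [630.6  64.3] [56.  56.5] 5.6 [635.3  69.6] [55.2 55.7] 5.6 [640.7  75.7] [54.2 54.7] 5.6
scene blue (601, 206, 39, 53) [ 24.5 604.7] [138.8  86.2] 18.6 [ 38.2 602. ] [136.7  84.9] 18.6 [ 53.8 599. ] [134.4  83.5] 18.6
scene blue (345, 190, 20, 19) [432.9  53.1] [48.6 47. ] 73.7 [440.5  58.7] [47.9 46.3] 73.7 [449.2  65. ] [47.  45.5] 73.7
scene blue (101, 62, 87, 65) [ 603.2 -722.8] [265.8 177. ] 6.8 [ 608.3 -705.7] [261.9 174.4] 6.8 [ 614.2 -686.3] [
[... 6456 characters left out ...]
.4] [18.2 18.7] 12.9 [942.9 -96.7] [17.5 18. ] 12.9 [928.3 -89.1] [16.7 17.2] 12.9
wrist white (608, 206, 20, 18) [955.6 -57. ] [21.8 20.2] 0.1 [942.9 -52.1] [20.9 19.4] 0.1 [928.3 -46.5] [20.  18.5] 0.1
wrist white (617, 163, 22, 23) [955.4 -10.7] [22.4 24. ] 14.3 [942.7  -7.6] [21.5 23.1] 14.3 [928.1  -4.1] [20.5 22.1] 14.3
wrist white (626, 119, 14, 25) [949.7  34.2] [13.4 26.4] 14.3 [937.2  35.6] [12.9 25.4] 14.3 [922.9  37.1] [12.3 24.2] 14.3
wrist white (480, 17, 84, 30) [818.1 129.1] [22.9 81.1] 85.6 [810.6 126.8] [22. 78.] 85.6 [802.1 124.1] [21.  74.4] 85.6
wrist white (256, 16, 142, 283) [637.4  -9.9] [128.8 298. ] 5.2 [636.9  -6.8] [123.8 286.5] 5.2 [636.4  -3.3] [118.1 273.3] 5.2
```

View pics/wrist0.png

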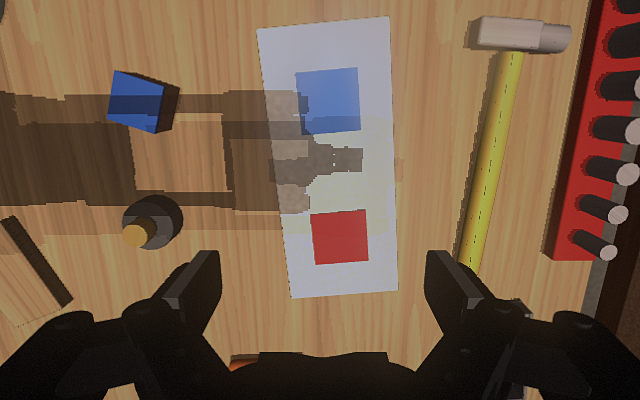

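```bash
cat >> h.py <<'E'
def plan(*targets):
    "targets (x,y,z mm, jaw-dir deg) -> slide in current tool frame and rz"
    s=status.get_state(); M=R.from_euler('xyz',s['orientation']); say()
    ja=np.degrees(np.arctan2(*M.as_matrix()[[1,0],1]))
    for t in targets:
        d=(np.array(t[:3])-s['eef_pos']*1000)@M.as_matrix()
        a=(t[3]-ja+90)%180-90   # world yaw change, half turn equal
        want=R.from_euler('xyz',[180,0,ja+a+90],degrees=True)
        print(t,'slide',np.round(d,1),'rv',np.round(np.degrees((M.inv()*want).as_rotvec()),1))
E
python3 - <<'E'
from h import *
plan((448.5,64.5,130,-17.7),(448.5,64.5,32,-17.7))
c=get_calibration('wrist'); print('knob',plane(c,[(135,236)],.056))
print('lids',plane(get_calibration('side'),[(298,115),(361,116)],.09), plane(get_calibration('scene'),[(200,135)],.09))
E
```

```text
t 0.15 p [624.6  -0.  216.1] rpy [-179.9    0.    90. ] F [ 0.7  0.5 -0.5] op 0.999 q6 -0.0
(448.5, 64.5, 130, -17.7) slide [  64.5 -176.1   86.3] rv [-0.1  0.  17.7]
(448.5, 64.5, 32, -17.7) slide [  64.5 -176.   184.3] rv [-0.1  0.  17.7]
knob [[ 0.43819193 -0.06436253  0.056     ]]
lids [[ 0.61210534 -0.3681215   0.09      ]
 [ 0.42824941 -0.39597002  0.09      ]] [[ 0.61878823 -0.36499612  0.09      ]]
```

```bash
python3 -m crank '{"slide":[[16,-35,20],[32,-75,40],[48,-115,60],[64.5,-150,70],[64.5,-176,86],[64.5,-176,86],[64.5,-176,86]],"angular":[[0,0,5],[0,0,10],[0,0,15],[0,0,17.7],[0,0,17.7],[0,0,17.7],[0,0,17.7]],"jaw":[-1,-1,-1,-1,-1,-1,-1]}'
python3 - <<'E'
from h import *
say(); c=get_calibration('wrist'); im=camera('wrist'); cv2.imwrite('pics/w1.png',im)
for b in blobs(im,'blue',200): print(cv2.boundingRect(b),quad(c,b,.04))
E
```

```text
time_s: 0.73
eef_pos: [0.4459, 0.0646, 0.1296]
orientation: [-3.138, 0.002, 1.263]
force: [0.8, 0.8, 0.1]
opening: 1.003
grip_force: 0.0
t 0.73 p [445.9  64.6 129.6] rpy [-1.798e+02  1.000e-01  7.240e+01] F [0.8 0.8 0.1] op 1.003 q6 0.45
(295, 182, 36, 40) (array([436.7,  60.6]), array([30.6, 26.7]), 72.5)
(324, 163, 33, 19) (array([463.1,  76.1]), array([13.4, 23.5]), 72.5)
(516, 61, 79, 102) (array([615.8,  71.9]), array([50., 55.]), 5.1)
```

View pics/w1.png

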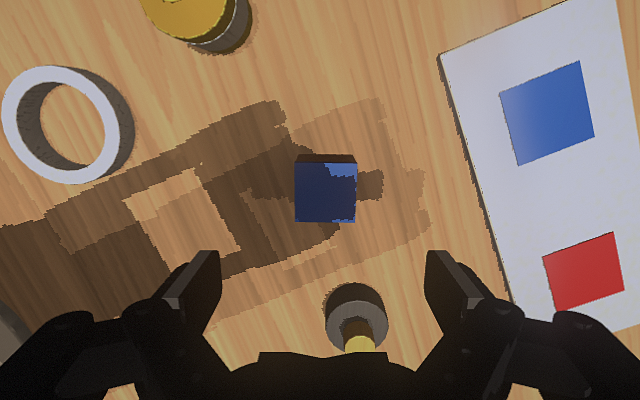

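Run:
```python
from h import *
c=get_calibration('wrist'); print(plane(c,[(325.5,163),(325.5,222),(295,190),(357,190)],.04))
plan((448.5,64.5,30,-17.7))
```

```text
[[0.4581232  0.08564844 0.04      ]
 [0.44440311 0.04192239 0.04      ]
 [0.43031933 0.07303388 0.04      ]
 [0.47441727 0.0590801  0.04      ]]
t 0.78 p [448.8  64.6 130.7] rpy [180.    0.   72.4] F [0.8 1.1 1.1] op 1.0 q6 0.45
(448.5, 64.5, 30, -17.7) slide [ -0.2  -0.3 100.7] rv [0.  0.  0.1]
```

```bash
python3 -m crank '{"slide":[[0,0,35],[0,0,65],[0,0,88],[0,0,100],[0,0,100],[0,0,100],[0,0,100],[0,0,100],[0,0,100],[0,0,100]],"angular":[[0,0,0],[0,0,0],[0,0,0],[0,0,0],[0,0,0],[0,0,0],[0,0,0],[0,0,0],[0,0,0],[0,0,0]],"jaw":[-1,-1,-1,-1,-1,1,1,1,1,1]}'; python3 -m crank '{"slide":[[0,0,0],[0,0,-20],[0,0,-55],[0,0,-55]],"angular":[[0,0,0],[0,0,0],[0,0,0],[0,0,0]],"jaw":[1,1,1,1]}'
python3 - <<'E'
from h import *
plan((630.3,64.9,85,5.2),(630.3,64.9,45,5.2))
E
```

```text
time_s: 1.62
eef_pos: [0.4498, 0.0646, 0.0315]
orientation: [3.14, -0.001, 1.262]
force: [-0.1, 0.4, 0.3]
opening: 0.298
grip_force: 0.0
time_s: 1.95
eef_pos: [0.4519, 0.0649, 0.0901]
orientation: [3.136, -0.003, 1.262]
force: [0.8, 0.5, 1.0]
opening: 0.003
grip_force: 0.0
t 1.95 p [451.9  64.9  90.1] rpy [179.7  -0.2  72.3] F [0.8 0.5 1. ] op 0.003 q6 0.45
(630.3, 64.9, 85, 5.2) slide [ 54.2 169.9   6.2] rv [  0.4  -0.1 -22.9]
(630.3, 64.9, 45, 5.2) slide [ 54.1 169.7  46.2] rv [  0.4  -0.1 -22.9]
```

Run:
```python
from h import *
a=camera('wrist'); b=camera('side'); cv2.imwrite('pics/w2.png',np.hstack([a[:,100:],cv2.resize(b[120:320,180:440],(260,200)).repeat(2,0)]) )
c=get_calibration('side')
for q in blobs(b,'blue',40): print(cv2.boundingRect(q),quad(c,q,.04))
for z in (0,.01,.02,.03): pass
print(proj(get_calibration('wrist'),[[.4485,.0645,.04],[.4519,.0649,.09-.025],[.4519,.0649,.09]]))
```

```text
(191, 327, 21, 19) (array([641.6, 382.9]), array([33.8, 25.6]), 85.4)
(0, 319, 52, 81) (array([911.2, 491.6]), array([ 62.4, 175.4]), 43.7)
(243, 221, 29, 18) (array([618. ,  98.1]), array([55.8, 55. ]), 5.1)
(278, 76, 45, 38) (array([ 656.8, -648.7]), array([155.9, 329.8]), 10.5)
(369, 0, 205, 105) (array([ -257.2, -1796.9]), array([2467.4,  790.9]), 71.1)
[[319.19808529 213.2559207 ]
 [324.53972947 225.52918427]
 [324.99985577 244.09740349]]
```

View pics/w2.png

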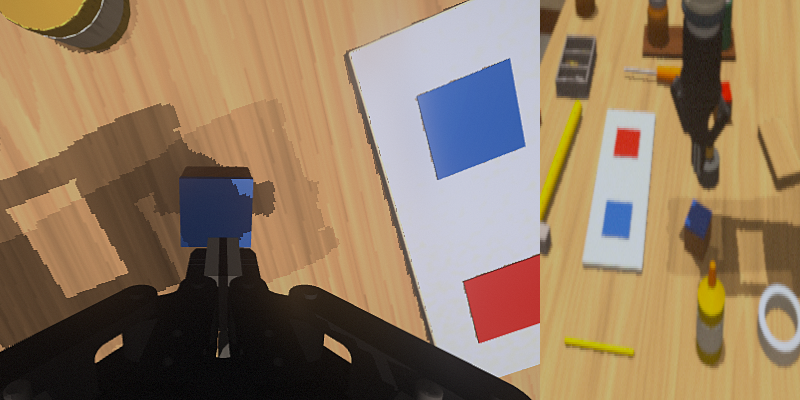

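Run:
```python
from h import *
b=camera('side'); a=camera('scene')
for im,n in ((a,'scene'),(b,'side')):
    c=get_calibration(n); p=proj(c,[[.4519,.0649,.09],[.4519,.0649,.065]]); print(n,p)
    for q in p: cv2.circle(im,tuple(int(v) for v in q.round()),1,(255,0,255),-1)
A=cv2.resize(a[120:270,300:430],None,fx=3,fy=3); B=cv2.resize(b[120:270,280:410],None,fx=3,fy=3)
cv2.imwrite('pics/w3.png',np.hstack([A,B])); say()
```

```text
scene [[355.32169811 188.50221846]
 [354.6461306  194.03845367]]
side [[336.15703442 209.60078852]
 [335.61009574 218.80765862]]
t 2.15 p [448.6  64.5  85.4] rpy [-180.     0.    72.3] F [-0.2  0.6 -0.8] op -0.002 q6 0.45
```

View pics/w3.png

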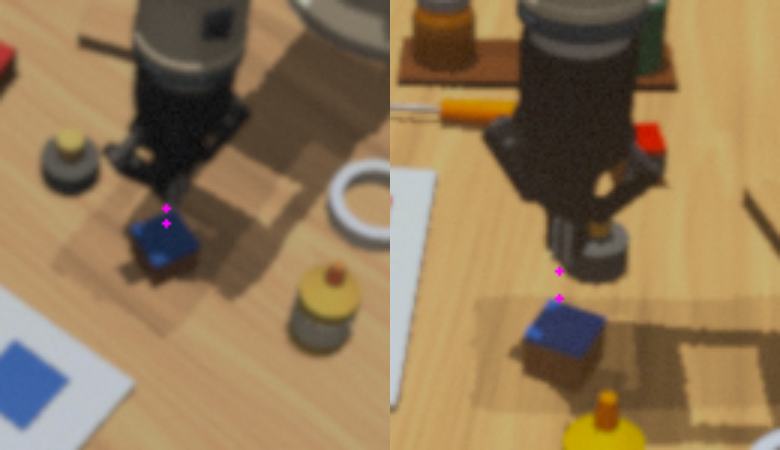

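```bash
cat >> h.py <<'E'
def tri(obs):
    "obs [(cam,(u,v))..] -> point mm, residuals mm"
    A=0;b=0;L=[]
    for c,uv in obs:
        o,d=ray(c,[uv]); d=d[0]/np.linalg.norm(d[0]); P=np.eye(3)-np.outer(d,d); A=A+P; b=b+P@o; L.append((o,P))
    x=np.linalg.solve(A,b); return np.round(x*1000,1),[round(1000*np.linalg.norm(P@(x-o)),1) for o,P in L]
E
python3 - <<'E'
from h import *
S,D,W=[get_calibration(n) for n in('scene','side','wrist')]
print('tip',tri([(S,(359,186)),(D,(340.5,207))]), 'with wrist',tri([(S,(359,186)),(D,(340.5,207)),(W,(322,245))]))
print('block check',tri([(S,(355,199.5)),(D,(338.5,228.5)),]))
print(status.get_state()['joint_positions'])
E
```

```text
tip (array([443.9,  69.5, 100.1]), [np.float64(1.5), np.float64(1.5)]) with wrist (array([446.4,  70.1, 101. ]), [np.float64(1.0), np.float64(3.7), np.float64(4.1)])
block check (array([445.9,  63.8,  35.7]), [np.float64(2.2), np.float64(2.2)])
[1.39403231e-01 2.75329614e-01 2.10442169e+00 9.30298811e-06
 7.62075955e-01 4.48249231e-01]
```

Run:
```python
from h import *
plan((505,50,85,-17.7),(505,50,30,-17.7))
```

```text
t 2.15 p [448.6  64.5  85.4] rpy [-180.     0.    72.3] F [-0.2  0.6 -0.8] op -0.002 q6 0.45
(505, 50, 85, -17.7) slide [ 3.4 58.1  0.4] rv [-0.  0.  0.]
(505, 50, 30, -17.7) slide [ 3.4 58.1 55.4] rv [-0.  0.  0.]
```

```bash
python3 -m crank '{"slide":[[2,30,0],[3,58,0],[3,58,20],[3,58,38],[3,58,50],[3,58,52],[3,58,54],[3,58,54],[3,58,54]],"angular":[[0,0,0],[0,0,0],[0,0,0],[0,0,0],[0,0,0],[0,0,0],[0,0,0],[0,0,0],[0,0,0]],"jaw":[1,1,1,1,1,1,1,1,1]}'
for i in 1 2; do python3 -m crank '{"slide":[[0,0,2],[0,0,4],[0,0,4]],"angular":[[0,0,0],[0,0,0],[0,0,0]],"jaw":[1,1,1]}' | egrep 'pos|force:'; done
python3 - <<'E'
from h import *
say(); a=camera('scene');b=camera('side')
A=cv2.resize(a[120:270,270:400],None,fx=3,fy=3); B=cv2.resize(b[120:270,260:390],None,fx=3,fy=3)
cv2.imwrite('pics/w4.png',np.hstack([A,B]))
E
```

```text
time_s: 2.9
eef_pos: [0.5054, 0.0498, 0.032]
orientation: [3.141, -0.0, 1.262]
force: [-0.2, -0.3, 1.0]
opening: -0.002
grip_force: 0.0
eef_pos: [0.5052, 0.0498, 0.0278]
force: [0.4, 0.6, -0.5]
grip_force: 0.0
eef_pos: [0.505, 0.0497, 0.0234]
force: [-0.5, 0.2, 0.0]
grip_force: 0.0
t 3.4 p [505.   49.7  23.4] rpy [-180.     0.    72.3] F [-0.5  0.2  0. ] op -0.003 q6 0.4
```

View pics/w4.png

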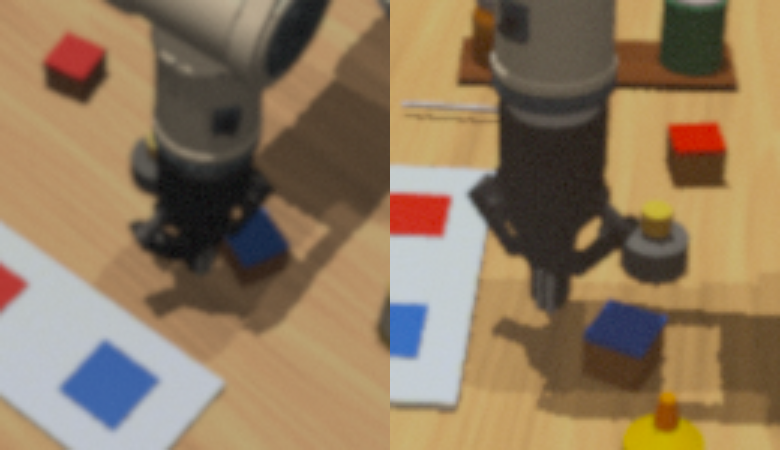

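```bash
for i in 1 2 3; do python3 -m crank '{"slide":[[0,0,4],[0,0,7],[0,0,7]],"angular":[[0,0,0],[0,0,0],[0,0,0]],"jaw":[1,1,1]}' | egrep 'pos|^force:'; done
```

```text
eef_pos: [0.5047, 0.0497, 0.016]
force: [0.1, 0.5, 0.3]
eef_pos: [0.5048, 0.0497, 0.009]
force: [-1.1, -0.1, -0.2]
eef_pos: [0.5048, 0.0497, 0.0021]
force: [-0.3, -0.8, 0.1]
```

```bash
for i in 1 2 3; do python3 -m crank '{"slide":[[0,0,1],[0,0,3],[0,0,3]],"angular":[[0,0,0],[0,0,0],[0,0,0]],"jaw":[1,1,1]}' | egrep 'pos|^force:'; done
```

```text
eef_pos: [0.505, 0.0497, -0.0006]
force: [0.4, -0.5, 0.3]
eef_pos: [0.505, 0.0497, -0.0036]
force: [-0.0, 0.1, -0.3]
eef_pos: [0.505, 0.0497, -0.0066]
force: [1.2, 0.0, -0.5]
```

```bash
for i in 1 2 3 4; do python3 -m crank '{"slide":[[0,0,1],[0,0,2],[0,0,2]],"angular":[[0,0,0],[0,0,0],[0,0,0]],"jaw":[1,1,1]}' | egrep 'pos|^force:'; done
```

```text
eef_pos: [0.5051, 0.0497, -0.0085]
force: [0.2, 0.4, -0.3]
eef_pos: [0.505, 0.0497, -0.0105]
force: [-0.2, -0.2, -0.5]
eef_pos: [0.5051, 0.0497, -0.0125]
force: [-0.8, 1.2, 0.4]
eef_pos: [0.5052, 0.0497, -0.0145]
force: [1.0, 0.4, 0.0]
```

```bash
for i in 1 2 3 4; do python3 -m crank '{"slide":[[0,0,0.5],[0,0,1.5],[0,0,1.5]],"angular":[[0,0,0],[0,0,0],[0,0,0]],"jaw":[1,1,1]}' | egrep 'pos|^force:' | tr '\n' ' '; done
python3 - <<'E'
from h import *
say(); a=camera('scene');b=camera('side'); w=camera('wrist')
A=cv2.resize(a[140:240,290:390],None,fx=4,fy=4); B=cv2.resize(b[140:240,260:360],None,fx=4,fy=4)
cv2.imwrite('pics/w5.png',np.hstack([A,B])); cv2.imwrite('pics/w5w.png',w)
E
```

```text
eef_pos: [0.5052, 0.0497, -0.0146] force: [-5.5, -0.7, 21.9] eef_pos: [0.5053, 0.0497, -0.0147] force: [-11.4, -1.4, 44.3] eef_pos: [0.5054, 0.0497, -0.0148] force: [-17.8, -1.5, 66.7] eef_pos: [0.5055, 0.0497, -0.0149] force: [-23.0, -3.5, 89.3] t 7.0 p [505.5  49.7 -14.9] rpy [180.   -0.   72.3] F [-23.   -3.5  89.3] op 0.003 q6 0.4
```

View pics/w5.png

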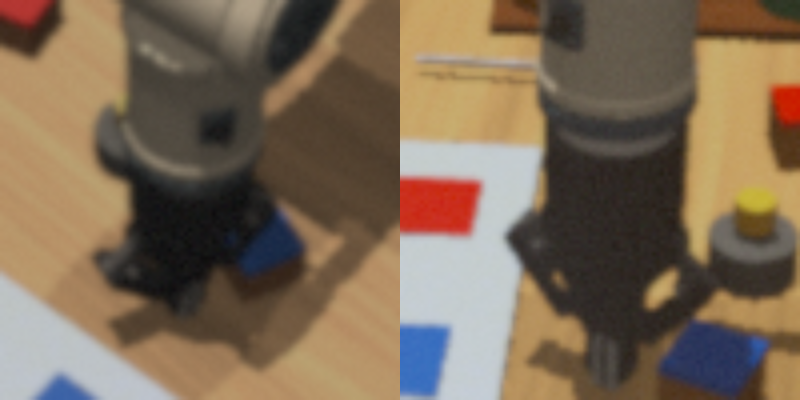

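```bash
python3 - <<'E'
from h import *
S,D=[get_calibration(n) for n in('scene','side')]
print(plane(S,[(337,217)],0)*1000,plane(D,[(312.5,235.5)],0)*1000)
E
python3 -m crank '{"slide":[[0,0,-8],[0,0,-40],[0,0,-80],[0,0,-110],[0,0,-110]],"angular":[[0,0,0],[0,0,0],[0,0,0],[0,0,0],[0,0,0]],"jaw":[1,-1,-1,-1,-1]}'
python3 - <<'E'
from h import *
say(); plan((448.5,64.5,100,-17.7))
E
```

```text
[[ 5.04539749e+02  5.44546442e+01 -1.11022302e-13]] [[502.86923442  53.262827     0.        ]]
time_s: 7.57
eef_pos: [0.5088, 0.0501, 0.0952]
orientation: [3.134, -0.003, 1.262]
force: [0.6, -0.2, -0.6]
opening: 0.563
grip_force: 0.0
t 7.57 p [508.8  50.1  95.2] rpy [179.5  -0.2  72.3] F [ 0.6 -0.2 -0.6] op 0.563 q6 0.4
t 7.57 p [508.8  50.1  95.2] rpy [179.5  -0.2  72.3] F [ 0.6 -0.2 -0.6] op 0.563 q6 0.4
(448.5, 64.5, 100, -17.7) slide [ -4.6 -61.8  -5.3] rv [ 0.5 -0.2  0. ]
```

```bash
sed -i "s/d=(np.array(t\[:3\])-s/d=(np.array(t[:3])-[0,0,14.6]-s/" h.py
python3 -m crank '{"slide":[[-3,-35,-3],[-4.6,-60,-5],[-4.6,-60,-5],[-4.6,-60,-5]],"angular":[[0,0,0],[0,0,0],[0,0,0],[0,0,0]],"jaw":[-1,-1,-1,-1]}'
python3 - <<'E'
from h import *
c=get_calibration('wrist'); im=camera('wrist')
h=cv2.cvtColor(im,cv2.COLOR_BGR2HSV); print(h[proj(c,[[.4485,.0645,.04]]).astype(int)[0][::-1][0],proj(c,[[.4485,.0645,.04]]).astype(int)[0][0]])
HS['blue']=[(100,90,25,128,255,255)]
for b in blobs(im,'blue',300): print(cv2.boundingRect(b),quad(c,b,.04))
plan((448.5,64.5,6,-17.7))
E
```

```text
time_s: 7.9
eef_pos: [0.4457, 0.0637, 0.0947]
orientation: [-3.141, 0.0, 1.263]
force: [-0.1, 0.5, 0.5]
opening: 0.996
grip_force: 0.0
[112 124  74]
(290, 172, 72, 68) (array([447.9,  64.3]), array([45.5, 45.7]), 72.4)
(524, 54, 107, 120) (array([610.5,  72.6]), array([54.5, 54.5]), 5.1)
t 7.95 p [447.1  63.7  94.8] rpy [179.9  -0.   72.3] F [ 0.   0.8 -0.1] op 1.003 q6 0.45
(448.5, 64.5, 6, -17.7) slide [  1.1   1.  103.5] rv [ 0.1 -0.   0. ]
```

```bash
python3 -m crank '{"slide":[[0.5,0.5,35],[1,0.5,70],[1,0.5,92],[1,0.5,103],[1,0.5,103],[1,0.5,103],[1,0.5,103],[1,0.5,103],[1,0.5,103],[1,0.5,103]],"angular":[[0,0,0],[0,0,0],[0,0,0],[0,0,0],[0,0,0],[0,0,0],[0,0,0],[0,0,0],[0,0,0],[0,0,0]],"jaw":[-1,-1,-1,-1,-1,1,1,1,1,1]}'
python3 - <<'E'
from h import *
plan((630.3,64.9,56,5.2),(630.3,64.9,17,5.2))
E
```

```text
time_s: 8.78
eef_pos: [0.4486, 0.0645, -0.0072]
orientation: [3.139, -0.001, 1.262]
force: [0.7, -1.7, 6.3]
opening: 0.527
grip_force: 61.9
t 8.78 p [448.6  64.5  -7.2] rpy [ 1.799e+02 -1.000e-01  7.230e+01] F [ 0.7 -1.7  6.3] op 0.527 q6 0.45
(630.3, 64.9, 56, 5.2) slide [ 55.7 173.1 -48.1] rv [  0.1  -0.  -22.9]
(630.3, 64.9, 17, 5.2) slide [ 55.6 173.   -9.1] rv [  0.1  -0.  -22.9]
```

```bash
python3 -m crank '{"slide":[[0,0,-20],[0,0,-45],[15,45,-50],[30,85,-50],[42,125,-50],[52,155,-50],[55.7,173,-50],[55.7,173,-50],[55.7,173,-50]],"angular":[[0,0,0],[0,0,0],[0,0,-6],[0,0,-12],[0,0,-18],[0,0,-22.9],[0,0,-22.9],[0,0,-22.9],[0,0,-22.9]],"jaw":[1,1,1,1,1,1,1,1,1]}'
python3 - <<'E'
from h import *
plan((630.3,64.9,17,5.2))
c=get_calibration('wrist'); im=camera('wrist'); cv2.imwrite('pics/w6.png',im)
for q in blobs(im,'white',300):
    if cv2.contourArea(q)>5000: print(cv2.boundingRect(q),quad(c,q,.01))
for q in blobs(im,'red',300): print(cv2.boundingRect(q),quad(c,q,.01),quad(c,q,.04))
E
```

```text
time_s: 9.53
eef_pos: [0.6295, 0.0647, 0.0418]
orientation: [3.141, 0.0, 1.661]
force: [-0.9, -0.4, -1.6]
opening: 0.529
grip_force: 61.9
t 9.53 p [629.5  64.7  41.8] rpy [180.    0.   95.2] F [-0.9 -0.4 -1.6] op 0.529 q6 0.01
(630.3, 64.9, 17, 5.2) slide [ 0.1  0.8 39.4] rv [ 0.  0. -0.]
(229, 87, 217, 194) (array([659.7, 108. ]), array([ 89.5, 145.1]), 57.7)
```

View pics/w6.png

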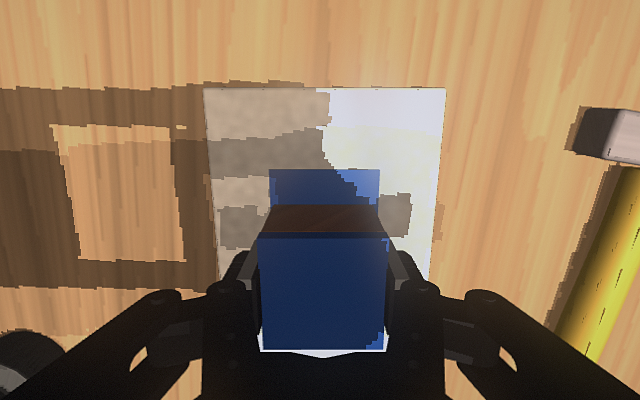

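```bash
python3 -m crank '{"slide":[[0,0.8,20],[0,0.8,33],[0,0.8,38.7],[0,0.8,38.7],[0,0.8,38.7],[0,0.8,38.7],[0,0.8,38.7],[0,0.8,38.7],[0,0.8,15],[0,0.8,-20],[0,0.8,-60],[0,0.8,-70]],"angular":[[0,0,0],[0,0,0],[0,0,0],[0,0,0],[0,0,0],[0,0,0],[0,0,0],[0,0,0],[0,0,0],[0,0,0],[0,0,0],[0,0,0]],"jaw":[1,1,1,1,1,-1,-1,-1,-1,-1,-1,-1]}'
python3 - <<'E'
from h import *
plan((430,-160,115,10))
a=camera('scene');b=camera('side');S=get_calibration('scene');D=get_calibration('side')
HS['blue']=[(100,90,25,128,255,255)]
for q in blobs(a,'red',60): print('scene',cv2.boundingRect(q),quad(S,q,.04))
for q in blobs(b,'red',60): print('side',cv2.boundingRect(q),quad(D,q,.04))
for q in blobs(b,'blue',60): print('side',cv2.boundingRect(q),quad(D,q,.05))
for q in blobs(a,'blue',60): print('scene',cv2.boundingRect(q),quad(S,q,.05))
E
```

```text
time_s: 10.58
eef_pos: [0.633, 0.0653, 0.1175]
orientation: [3.134, -0.0, 1.662]
force: [1.9, 1.1, 1.0]
opening: 1.002
grip_force: 0.0
t 10.58 p [633.   65.3 117.5] rpy [179.6  -0.   95.2] F [1.9 1.1 1. ] op 1.002 q6 0.01
(430, -160, 115, 10) slide [-205.9 -222.7   15.5] rv [ 0.4  0.  -4.8]
scene (165, 280, 109, 112) (array([911.8,  70.7]), array([ 45.6, 330.1]), 0.2)
scene (447, 274, 18, 17) (array([458.2, 386.4]), array([30.8, 32.5]), 86.5)
scene (178, 271, 70, 75) (array([894.3,  28.1]), array([ 14.2, 245.2]), 0.7)
scene (250, 205, 27, 23) (array([653.9, -67.7]), array([51.5, 55.1]), 5.3)
side (304, 351, 22, 27) (array([447.4, 402.2]), array([44.6, 28.3]), 86.0)
side (255, 185, 25, 13) (array([630.4, -44.5]), array([53.9, 52.8]), 4.1)
side (97, 174, 83, 94) (array([886. ,  92.2]), array([337. ,  56.6]), 89.7)
side (353, 161, 19, 11) (array([ 410.2, -198.9]), array([46.6, 49.7]), 10.3)
side (191, 327, 22, 20) (array([637.8, 390.2]), array([35.6, 26.8]), 85.4)
side (0, 314, 60, 86) (array([900.9, 487.9]), array([ 67.3, 184.6]), 50.3)
side (246, 210, 21, 14) (array([625.8,  67.2]), array([42. , 44.3]), 5.7)
side (278, 76, 65, 39) (array([ 621.4, -629.9]), array([231.2, 323.1]), 5.5)
side (353, 0, 193, 105) (array([  100.8, -1709.7]), array([2137.4, 1068.3]), 77.5)
scene (389, 330, 18, 19) (array([657.3, 372.1]), array([30.9, 26.9]), 85.6)
scene (291, 246, 30, 16) (array([655.7,  90.6]), array([38.6, 70.5]), 46.7)
scene (295, 231, 23, 21) (array([631.7,  65.9]), array([43.6, 45.1]), 7.6)
scene (593, 206, 47, 69) (array([ 91.3, 598.6]), array([190.8,  98.8]), 19.0)
scene (91, 0, 188, 139) (array([ 473.2, -749.9]), array([698. , 703.7]), 45.4)
```

```bash
python3 -m crank '{"slide":[[-22,-32,0],[-48,-62,0],[-76,-92,5],[-104,-120,10],[-132,-148,15],[-160,-174,15],[-190,-198,15],[-220,-220,15],[-240,-236,15],[-246,-238,15],[-246,-238,15]],"angular":[[0,0,0],[0,0,0],[0,0,0],[0,0,-2],[0,0,-4.8],[0,0,-4.8],[0,0,-4.8],[0,0,-4.8],[0,0,-4.8],[0,0,-4.8],[0,0,-4.8]],"jaw":[-1,-1,-1,-1,-1,-1,-1,-1,-1,-1,-1]}'
python3 - <<'E'
from h import *
say(); c=get_calibration('wrist'); im=camera('wrist'); cv2.imwrite('pics/w7.png',im)
HS['red']=[(0,120,40,8,255,255),(172,120,40,180,255,255)]
for q in blobs(im,'red',300): print(cv2.boundingRect(q),quad(c,q,.04))
plan((411,-200,6,10))
E
```

```text
time_s: 11.6
eef_pos: [0.4138, -0.2026, 0.0957]
orientation: [-3.14, -0.001, 1.742]
force: [-0.5, 0.3, 0.1]
opening: 0.997
grip_force: 0.0
t 11.6 p [ 413.8 -202.6   95.7] rpy [-1.799e+02 -1.000e-01  9.980e+01] F [-0.5  0.3  0.1] op 0.997 q6 -0.63
(280, 171, 77, 74) (array([ 411.8, -203.6]), array([46.1, 47.4]), 14.6)
t 11.65 p [ 414.6 -201.8   95.9] rpy [-180.    -0.    99.9] F [-0.   1.4  0.5] op 0.997 q6 -0.63
(411, -200, 6, 10) slide [  2.3  -3.2 104.5] rv [-0.  -0.  -0.1]
```

```bash
python3 - <<'E'
from h import *
plan((412,-203.4,6,14.6))
E
python3 -m crank '{"slide":[[-1,-3,35],[-1,-3,70],[-1,-3,92],[-1,-3,103.5],[-1,-3,103.5],[-1,-3,103.5],[-1,-3,103.5],[-1,-3,103.5],[-1,-3,103.5],[-1,-3,103.5]],"angular":[[0,0,-4.6],[0,0,-4.6],[0,0,-4.6],[0,0,-4.6],[0,0,-4.6],[0,0,-4.6],[0,0,-4.6],[0,0,-4.6],[0,0,-4.6],[0,0,-4.6]],"jaw":[-1,-1,-1,-1,-1,1,1,1,1,1]}'
python3 - <<'E'
from h import *
plan((643.9,-84.6,56,5.2),(643.9,-84.6,17,5.2))
E
```

```text
t 11.65 p [ 414.6 -201.8   95.9] rpy [-180.    -0.    99.9] F [-0.   1.4  0.5] op 0.997 q6 -0.63
(412, -203.4, 6, 14.6) slide [ -1.2  -2.8 104.5] rv [-0.  -0.1 -4.7]
time_s: 12.48
eef_pos: [0.4135, -0.2033, -0.0057]
orientation: [3.14, 0.001, 1.826]
force: [0.5, 2.1, 6.7]
opening: 0.525
grip_force: 62.0
t 12.48 p [ 413.5 -203.3   -5.7] rpy [1.799e+02 1.000e-01 1.046e+02] F [0.5 2.1 6.7] op 0.525 q6 -0.72
(643.9, -84.6, 56, 5.2) slide [ 56.8 253.  -46.7] rv [0.1 0.1 9.4]
(643.9, -84.6, 17, 5.2) slide [ 56.8 252.9  -7.7] rv [0.1 0.1 9.4]
```

```bash
python3 -m crank '{"slide":[[0,0,-25],[0,0,-50],[8,36,-50],[16,72,-50],[24,110,-50],[33,150,-50],[42,190,-50],[50,225,-50],[56.8,253,-50],[56.8,253,-50],[56.8,253,-50],[56.8,253,-50]],"angular":[[0,0,0],[0,0,0],[0,0,4],[0,0,9.4],[0,0,9.4],[0,0,9.4],[0,0,9.4],[0,0,9.4],[0,0,9.4],[0,0,9.4],[0,0,9.4],[0,0,9.4]],"jaw":[1,1,1,1,1,1,1,1,1,1,1,1]}'
python3 - <<'E'
from h import *
plan((643.9,-84.6,17,5.2))
E
```

```text
time_s: 13.48
eef_pos: [0.6419, -0.0844, 0.0431]
orientation: [-3.14, -0.0, 1.662]
force: [-0.0, 0.5, -1.3]
opening: 0.528
grip_force: 62.0
t 13.48 p [641.9 -84.4  43.1] rpy [-179.9   -0.    95.2] F [-0.   0.5 -1.3] op 0.528 q6 -0.22
(643.9, -84.6, 17, 5.2) slide [-0.4  2.  40.7] rv [-0.1 -0.   0. ]
```

```bash
python3 -m crank '{"slide":[[-0.3,1.5,20],[-0.3,1.5,33],[-0.3,1.5,38.5],[-0.3,1.5,38.5],[-0.3,1.5,38.5],[-0.3,1.5,38.5],[-0.3,1.5,38.5],[-0.3,1.5,38.5],[-0.3,1.5,15],[-0.3,1.5,-20],[-0.3,1.5,-60],[-0.3,1.5,-80]],"angular":[[0,0,0],[0,0,0],[0,0,0],[0,0,0],[0,0,0],[0,0,0],[0,0,0],[0,0,0],[0,0,0],[0,0,0],[0,0,0],[0,0,0]],"jaw":[1,1,1,1,1,-1,-1,-1,-1,-1,-1,-1]}'
python3 - <<'E'
from h import *
plan((549,378,110,-4.1),(549,378,110,175.9-270))
w=get_calibration('wrist'); im=camera('wrist')
HS['blue']=[(100,90,25,128,255,255)];HS['red']=[(0,120,40,8,255,255),(172,120,40,180,255,255)]
for col in('red','blue'):
  for q in blobs(im,col,300): print(col,cv2.boundingRect(q),quad(w,q,.05))
print(status.get_state()['joint_positions'])
E
```

```text
time_s: 14.48
eef_pos: [0.6462, -0.0848, 0.1275]
orientation: [3.137, 0.001, 1.662]
force: [1.2, -1.0, 0.6]
opening: 1.0
grip_force: 0.0
t 14.48 p [646.2 -84.8 127.5] rpy [1.798e+02 1.000e-01 9.520e+01] F [ 1.2 -1.   0.6] op 1.0 q6 -0.22
(549, 378, 110, -4.1) slide [469.8 -55.   31.4] rv [0.2 0.  9.3]
(549, 378, 110, -94.1) slide [469.8 -55.   31.4] rv [  0.2   0.2 -80.7]
red (280, 147, 78, 83) (array([643.6, -78.7]), array([53.1, 59.9]), 5.2)
red (589, 72, 51, 171) (array([847.2, -45.4]), array([ 36.2, 123.5]), 19.6)
blue (276, 0, 86, 26) (array([633.4,  33.6]), array([52.7, 14. ]), 5.4)
[-1.32834823e-01  4.78134995e-01  1.64861031e+00 -6.46200559e-06
  1.00590939e+00 -2.23532762e-01]
```

```bash
python3 -m crank '{"slide":[[38,-5,0],[78,-10,0],[118,-14,0],[158,-19,0],[198,-23,0],[238,-28,0],[278,-33,0],[318,-37,0],[358,-42,5],[398,-47,10],[438,-51,20],[468,-55,26]],"angular":[[0,0,7],[0,0,14],[0,0,21],[0,0,28],[0,0,35],[0,0,42],[0,0,49],[0,0,56],[0,0,63],[0,0,70],[0,0,77],[0,0,84]],"jaw":[-1,-1,-1,-1,-1,-1,-1,-1,-1,-1,-1,-1]}'
python3 - <<'E'
from h import *
plan((549,378,115,-94.1))
E
```

```text
time_s: 15.53
eef_pos: [0.5463, 0.379, 0.0966]
orientation: [-3.141, -0.0, 0.204]
force: [-0.7, -1.1, -0.2]
opening: 1.0
grip_force: 0.0
t 15.53 p [546.3 379.   96.6] rpy [-180.    -0.    11.7] F [-0.7 -1.1 -0.2] op 1.0 q6 1.97
(549, 378, 115, -94.1) slide [ 2.4  1.6 -3.8] rv [-0.  -0.  15.8]
```

```bash
python3 -m crank '{"slide":[[2,2,0],[2,2,0],[2,2,0],[2,2,0]],"angular":[[0,0,6],[0,0,12],[0,0,15.7],[0,0,15.7]],"jaw":[-1,-1,-1,-1]}'
python3 - <<'E'
from h import *
w=get_calibration('wrist'); im=camera('wrist'); cv2.imwrite('pics/w8.png',im)
HS['red']=[(0,120,40,8,255,255),(172,120,40,180,255,255)];HS['blue']=[(100,90,25,128,255,255)]
for col in('red','blue','white'):
  for q in blobs(im,col,300): print(col,cv2.boundingRect(q),quad(w,q,.024))
plan((549,378,7,-94.1))
E
```

```text
time_s: 15.87
eef_pos: [0.5493, 0.3752, 0.0967]
orientation: [3.141, 0.0, -0.067]
force: [0.6, 0.0, -0.2]
opening: 1.001
grip_force: 0.0
red (295, 306, 46, 33) (array([450.6, 385.1]), array([34.8, 29. ]), 87.1)
red (9, 3, 97, 318) (array([574.5, 562.1]), array([221.8,  27.1]), 0.0)
blue (291, 21, 57, 49) (array([649.4, 370.6]), array([34.4, 27.4]), 85.4)
white (293, 158, 52, 33) (array([568.3, 376.4]), array([34.5, 22.3]), 86.3)
t 15.92 p [549.4 375.   96.8] rpy [180.    0.   -3.6] F [-0.2 -0.1 -0.5] op 1.002 q6 2.23
(549, 378, 7, -94.1) slide [ -0.5  -3.  104.4] rv [0.  0.  0.5]
```

View pics/w8.png

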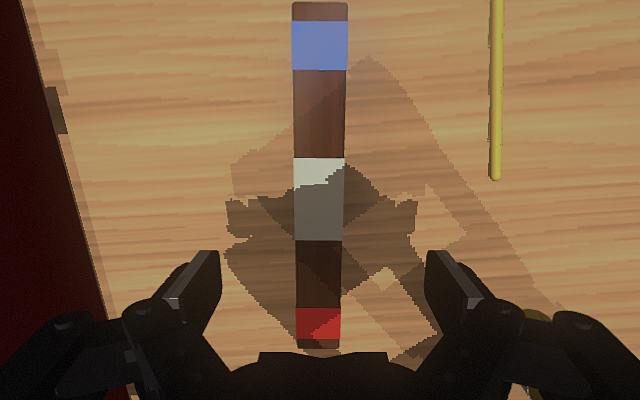

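```bash
python3 -m crank '{"slide":[[0,-1.5,35],[0.3,-3,70],[0.3,-3,92],[0.3,-3,103],[0.3,-3,103],[0.3,-3,103],[0.3,-3,103],[0.3,-3,103],[0.3,-3,103],[0.3,-3,103],[0.3,-3,103]],"angular":[[0,0,0.4],[0,0,0.4],[0,0,0.4],[0,0,0.4],[0,0,0.4],[0,0,0.4],[0,0,0.4],[0,0,0.4],[0,0,0.4],[0,0,0.4],[0,0,0.4]],"jaw":[-1,-1,-1,-1,-1,1,1,1,1,1,1]}'
python3 - <<'E'
from h import *
plan((637.1,-9.8,120,5.2))
E
```

```text
time_s: 16.83
eef_pos: [0.5512, 0.3787, -0.004]
orientation: [-3.14, -0.002, -0.071]
force: [-1.3, 0.7, 6.8]
opening: 0.379
grip_force: 61.3
t 16.83 p [551.2 378.7  -4. ] rpy [-1.799e+02 -1.000e-01 -4.100e+00] F [-1.3  0.7  6.8] op 0.379 q6 2.24
(637.1, -9.8, 120, 5.2) slide [ 113.6  381.2 -109.8] rv [-0.2 -0.  80.7]
```

```bash
python3 -m crank '{"slide":[[0,0,-20],[0,0,-55],[0,0,-90],[8,26,-110],[18,60,-110],[28,94,-110],[38,128,-110],[48,162,-110],[58,196,-110],[68,230,-110],[78,264,-110],[88,296,-110]],"angular":[[0,0,0],[0,0,0],[0,0,-3],[0,0,-9],[0,0,-16],[0,0,-23],[0,0,-30],[0,0,-37],[0,0,-44],[0,0,-51],[0,0,-58],[0,0,-65]],"jaw":[1,1,1,1,1,1,1,1,1,1,1,1]}'
python3 - <<'E'
from h import *
plan((637.1,-9.8,120,5.2))
E
```

```text
time_s: 17.83
eef_pos: [0.6168, 0.0745, 0.1047]
orientation: [3.141, -0.0, 1.069]
force: [0.5, -0.6, -2.5]
opening: 0.373
grip_force: 60.3
t 17.83 p [616.8  74.5 104.7] rpy [180.   -0.   61.3] F [ 0.5 -0.6 -2.5] op 0.373 q6 0.62
(637.1, -9.8, 120, 5.2) slide [-64.1  58.3  -0.7] rv [  0.   -0.  -33.9]
```

```bash
python3 -m crank '{"slide":[[-12,12,0],[-25,24,0],[-38,36,0],[-52,48,0],[-64,58,0],[-64,58,20],[-64,58,20],[-64,58,20]],"angular":[[0,0,-7],[0,0,-14],[0,0,-21],[0,0,-28],[0,0,-33.9],[0,0,-33.9],[0,0,-33.9],[0,0,-33.9]],"jaw":[1,1,1,1,1,1,1,1]}'
python3 - <<'E'
from h import *
plan((637.1,-9.8,57.5,5.2))
HS['red']=[(0,120,40,8,255,255),(172,120,40,180,255,255)];HS['blue']=[(100,90,25,128,255,255)]
for n in ('scene','side','wrist'):
  c=get_calibration(n); im=camera(n); cv2.imwrite(f'pics/r_{n}.png',im)
  for col in('red','blue','white'):
    for q in blobs(im,col,60):
      r=quad(c,q,.10); 
      if 500<r[0][0]<750 and -250<r[0][1]<250: print(n,col,cv2.boundingRect(q),r,quad(c,q,.05))
E
```

```text
time_s: 18.5
eef_pos: [0.6352, -0.0077, 0.0836]
orientation: [-3.139, -0.0, 1.653]
force: [-0.1, -0.4, -2.4]
opening: 0.382
grip_force: 60.2
t 18.5 p [635.2  -7.7  83.6] rpy [-179.9   -0.    94.7] F [-0.1 -0.4 -2.4] op 0.382 q6 -0.1
(637.1, -9.8, 57.5, 5.2) slide [-2.2  1.8 40.7] rv [-0.1 -0.  -0.5]
scene red (248, 202, 26, 27) (array([678.8, -42.8]), array([43.6, 67.2]), 0.6) (array([663.1, -70.2]), array([46.2, 71.2]), 0.6)
scene red (243, 182, 19, 17) (array([ 643.4, -116.6]), array([41.9, 37.9]), 10.8) (array([ 625.6, -148.4]), array([44.3, 40.1]), 10.8)
scene blue (291, 246, 30, 17) (array([672.7, 110. ]), array([38.9, 66.6]), 46.7) (array([656.6,  91.5]), array([41.1, 70.5]), 46.7)
scene blue (294, 226, 28, 27) (array([638.7,  89. ]), array([43.5, 64.1]), 87.2) (array([620.6,  69.3]), array([46. , 67.9]), 87.2)
scene white (226, 198, 119, 87) (array([668.3,  32. ]), array([119.9, 273.1]), 5.4) (array([651.9,   8.9]), array([126.9, 289. ]), 5.4)
side blue (246, 211, 22, 13) (array([607.1, 129.2]), array([41.4, 38.7]), 9.8) (array([625.9,  69.3]), array([45.1, 42.2]), 9.8)
side b
[... 749 characters left out ...]
87.3]), array([ 9.5, 32.3]), 6.2)
wrist white (250, 224, 30, 29) (array([ 6.102e+02, -5.000e-01]), array([13.3, 13.4]), 4.9) (array([602.9, -22.6]), array([18. , 18.2]), 4.9)
wrist white (228, 151, 52, 39) (array([604.6,  29.9]), array([20.6, 16.3]), 4.9) (array([595.4,  18.5]), array([27.9, 22. ]), 4.9)
wrist white (573, 0, 67, 31) (array([734.9, 102.2]), array([ 9.9, 27. ]), 86.4) (array([771.8, 116.3]), array([13.5, 36.5]), 86.4)
wrist white (360, 0, 69, 279) (array([660.3,  41.4]), array([ 23.2, 114.8]), 5.1) (array([670.7,  34.1]), array([ 31.4, 155.3]), 5.1)
wrist white (216, 0, 60, 122) (array([600.5,  71.9]), array([20.5, 43.8]), 4.9) (array([589.9,  75.3]), array([27.8, 59.3]), 4.9)
```

View pics/r_side.png

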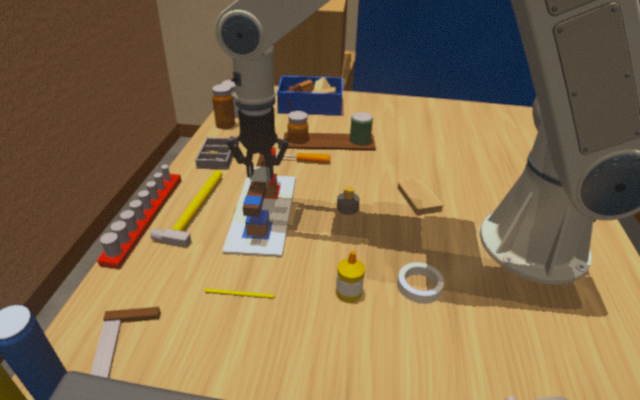

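```bash
python3 -m crank '{"slide":[[-1,1.5,10],[-1.2,1.8,22],[-1.2,1.8,31],[-1.2,1.8,36],[-1.2,1.8,37],[-1.2,1.8,37]],"angular":[[0,0,-0.5],[0,0,-0.5],[0,0,-0.5],[0,0,-0.5],[0,0,-0.5],[0,0,-0.5]],"jaw":[1,1,1,1,1,1]}'
python3 - <<'E'
from h import *
plan((637.1,-9.8,57.5,5.2))
HS['blue']=[(100,90,25,128,255,255)]
c=get_calibration('wrist'); im=camera('wrist')
for q in blobs(im,'blue',200): print(cv2.boundingRect(q),quad(c,q,.074))
E
```

```text
time_s: 19.15
eef_pos: [0.6377, -0.0086, 0.0463]
orientation: [-3.14, -0.0, 1.663]
force: [-0.3, -0.5, -2.5]
opening: 0.378
grip_force: 60.3
t 19.15 p [637.7  -8.6  46.3] rpy [-179.9   -0.    95.3] F [-0.3 -0.5 -2.5] op 0.378 q6 -0.11
(637.1, -9.8, 57.5, 5.2) slide [-1.1 -0.7  3.4] rv [-0.1 -0.   0.1]
(262, 0, 121, 148) (array([630.5,  67.1]), array([41.4, 49.5]), 5.1)
```

```bash
for i in 1 2 3; do python3 -m crank '{"slide":[[0,0,0.5],[0,0,1],[0,0,1]],"angular":[[0,0,0],[0,0,0],[0,0,0]],"jaw":[1,1,1]}' | egrep 'pos|^force:' | tr '\n' ' '; done
```

```text
eef_pos: [0.6382, -0.0087, 0.0461] force: [-0.6, 0.3, -1.9] eef_pos: [0.6383, -0.0088, 0.046] force: [-2.2, 0.5, 6.2] eef_pos: [0.6383, -0.0087, 0.0459] force: [-5.5, 0.7, 15.3]
```

```bash
python3 -m crank '{"slide":[[0,0,-1.7],[0,0,-1.7],[0,0,-1.7],[0,0,-1.7],[0,0,-1.7],[0,0,-15],[0,0,-45],[0,0,-80],[0,0,-110],[0,0,-110]],"angular":[[0,0,0],[0,0,0],[0,0,0],[0,0,0],[0,0,0],[0,0,0],[0,0,0],[0,0,0],[0,0,0],[0,0,0]],"jaw":[1,-1,-1,-1,-1,-1,-1,-1,-1,-1]}'
python3 - <<'E'
from h import *
HS['red']=[(0,120,40,8,255,255),(172,120,40,180,255,255)];HS['blue']=[(100,90,25,128,255,255)]
say()
for n in ('wrist','scene','side'):
  c=get_calibration(n); im=camera(n); cv2.imwrite(f'pics/s_{n}.png',im)
  for col in('red','blue','white','brass'):
    for q in blobs(im,col,40):
      r=quad(c,q,.074); 
      if 400<r[0][0]<750 and -150<r[0][1]<150: print(n,col,cv2.boundingRect(q),r,quad(c,q,.05),quad(c,q,.056))
E
```

```text
time_s: 20.78
eef_pos: [0.6422, -0.0088, 0.1617]
orientation: [3.132, 0.001, 1.663]
force: [0.6, 1.3, -0.5]
opening: 0.998
grip_force: 0.0
t 20.78 p [642.2  -8.8 161.7] rpy [1.794e+02 1.000e-01 9.530e+01] F [ 0.6  1.3 -0.5] op 0.998 q6 -0.11
wrist red (296, 296, 43, 32) (array([ 648. , -109.2]), array([34.4, 29.4]), 4.9) (array([ 649.4, -125.9]), array([37.8, 32.3]), 4.9) (array([ 649.1, -121.8]), array([36.9, 31.6]), 4.9)
wrist red (338, 221, 10, 74) (array([663.7, -59.8]), array([ 6.8, 62.8]), 4.8) (array([666.6, -71.6]), array([ 7.4, 69. ]), 4.8) (array([665.9, -68.6]), array([ 7.3, 67.4]), 4.8)
wrist red (283, 221, 14, 74) (array([622.8, -63.4]), array([ 9.6, 62.7]), 4.8) (array([621.7, -75.6]), array([10.6, 68.9]), 4.8) (array([622. , -72.5]), array([10.3, 67.3]), 4.8)
wrist blue (278, 28, 74, 100) (array([630.6,  70.9]), array([48.8, 63.5]), 5.5) (array([630.3,  71.9]), array([53.6, 69.7]), 5.5) (array([630.4,  71.7]), array([52.4, 68.2]), 5.5)
wrist white (249, 228, 47, 88) (array([610.2, -77.3]), array([34.5, 76.6]), 5.1) (array([607.9, -90.8]), array([37.9, 84.2]), 5.1) (arr
[... 8688 characters left out ...]
(array([619.3,  96.7]), array([48.9, 44. ]), 9.8) (array([628.4,  67.9]), array([50.9, 45.8]), 9.8) (array([626.1,  75.1]), array([50.4, 45.4]), 9.8)
side white (270, 212, 19, 8) (array([571.5,  85.3]), array([38.5, 23.8]), 9.8) (array([578.6,  56. ]), array([40.1, 24.8]), 9.8) (array([576.8,  63.3]), array([39.7, 24.6]), 9.8)
side white (273, 176, 23, 31) (array([578.7,  -8.1]), array([ 43.9, 119.1]), 7.6) (array([586.1, -41.2]), array([ 45.7, 124. ]), 7.6) (array([584.3, -32.9]), array([ 45.3, 122.8]), 7.6)
side white (222, 174, 64, 81) (array([610.9,  70.7]), array([117.8, 272.6]), 5.1) (array([619.6,  40.8]), array([122.7, 283.8]), 5.1) (array([617.4,  48.3]), array([121.5, 281. ]), 5.1)
```

View pics/s_wrist.png

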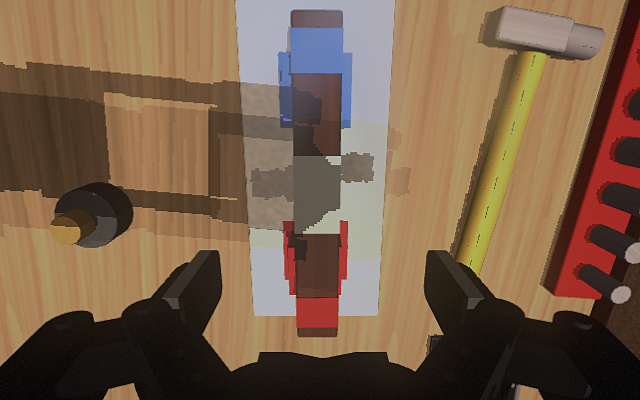

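Run:
```python
from h import *
c=get_calibration('wrist')  # approx same pose
print('joint',plane(c,[(293,156),(340,156),(340,233),(293,233)],.074).mean(0)*1000,'knob',plane(c,[(66,228)],.056)*1000)
plan((438,-64,130,5.2))
```

```text
joint [634.1479397   -8.40018145  74.        ] knob [[437.8344282  -59.05469444  56.        ]]
t 20.93 p [638.2  -8.7 154.8] rpy [180.    0.   95.3] F [-0.2  0.2  0.2] op 1.0 q6 -0.11
(438, -64, 130, 5.2) slide [ -36.5 -204.5   39.2] rv [0.  0.  0.1]
```

```bash
python3 -m crank '{"slide":[[-6,-34,0],[-13,-72,4],[-20,-110,8],[-27,-148,12],[-33,-184,18],[-36,-204,22],[-36,-204,22],[-36,-204,22]],"angular":[[0,0,0],[0,0,0],[0,0,0],[0,0,0],[0,0,0],[0,0,0],[0,0,0],[0,0,0]],"jaw":[-1,-1,-1,-1,-1,-1,-1,-1]}'
python3 - <<'E'
from h import *
plan((438,-64,40,5.2))
c=get_calibration('wrist'); im=camera('wrist')
HS['brass']=[(15,130,60,32,255,255)]
p=proj(c,[[.438,-.062,.056]])[0]; print(p)
x,y=p.astype(int); x0,y0=x-60,y-60
cr=im[y0:y+60,x0:x+60]
for q in blobs(cr,'brass',150):
  print((cv2.minEnclosingCircle(q)),cv2.boundingRect(q)); u,v=cv2.minEnclosingCircle(q)[0]; print(plane(c,[(u+x0,v+y0)],.056)*1000)
cv2.imwrite('pics/w9.png',cv2.resize(cr,None,fx=3,fy=3))
E
```

```text
time_s: 21.6
eef_pos: [0.4369, -0.0635, 0.1313]
orientation: [-3.139, -0.001, 1.662]
force: [0.7, 0.1, 0.1]
opening: 0.997
grip_force: 0.0
t 21.6 p [436.9 -63.5 131.3] rpy [-179.9   -0.    95.3] F [0.7 0.1 0.1] op 0.997 q6 -0.24
(438, -64, 40, 5.2) slide [ -0.6   1.3 105.9] rv [-0.1 -0.   0.1]
[324.16126697 197.03136003]
((57.605712890625, 58.5485725402832), 19.598329544067383) (41, 39, 35, 40)
[[436.10913149 -61.08685286  56.        ]]
```

View pics/w9.png

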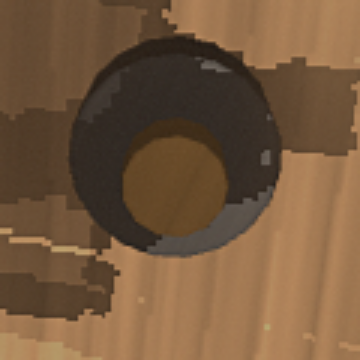

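```bash
python3 -m crank '{"slide":[[0,0,35],[0,0.5,70],[0,0.5,98],[0,0.5,110],[0,0.5,112.5],[0,0.5,112.5],[0,0.5,112.5],[0,0.5,112.5],[0,0.5,112.5],[0,0.5,112.5],[0,0.5,112.5],[0,0.5,112.5]],"angular":[[0,0,0],[0,0,0],[0,0,0],[0,0,0],[0,0,0],[0,0,0],[0,0,0],[0,0,0],[0,0,0],[0,0,0],[0,0,0],[0,0,0]],"jaw":[-1,-1,-1,-1,-1,1,1,1,1,1,1,1]}'
python3 - <<'E'
from h import *
plan((638.3,-9.3,127,5.2))
E
```

```text
time_s: 22.65
eef_pos: [0.4389, -0.0634, 0.0207]
orientation: [3.141, 0.0, 1.663]
force: [-3.7, 0.1, 10.0]
opening: 0.284
grip_force: 58.2
t 22.65 p [438.9 -63.4  20.7] rpy [180.    0.   95.3] F [-3.7  0.1 10. ] op 0.284 q6 -0.24
(638.3, -9.3, 127, 5.2) slide [ 35.5 203.6 -91.6] rv [0.  0.  0.1]
```

```bash
python3 -m crank '{"slide":[[0,0,-15],[0,0,-50],[0,0,-85],[4,20,-105],[10,55,-105],[16,92,-105],[22,128,-105],[29,165,-105],[34,195,-105],[35.5,204,-105],[35.5,204,-105],[35.5,204,-105]],"angular":[[0,0,0],[0,0,0],[0,0,0],[0,0,0],[0,0,0],[0,0,0],[0,0,0],[0,0,0],[0,0,0],[0,0,0],[0,0,0],[0,0,0]],"jaw":[1,1,1,1,1,1,1,1,1,1,1,1]}'
python3 - <<'E'
from h import *
plan((638.3,-9.3,109.3,5.2))
im=camera('wrist'); c=get_calibration('wrist'); cv2.imwrite('pics/w10.png',im)
E
```

```text
time_s: 23.65
eef_pos: [0.6375, -0.0091, 0.1238]
orientation: [-3.139, -0.0, 1.664]
force: [-2.5, 0.7, -6.5]
opening: 0.282
grip_force: 61.2
t 23.65 p [637.5  -9.1 123.8] rpy [-179.9   -0.    95.3] F [-2.5  0.7 -6.5] op 0.282 q6 -0.11
(638.3, -9.3, 109.3, 5.2) slide [-0.2  0.8 29.1] rv [-0.1 -0.   0.1]
```

View pics/w10.png

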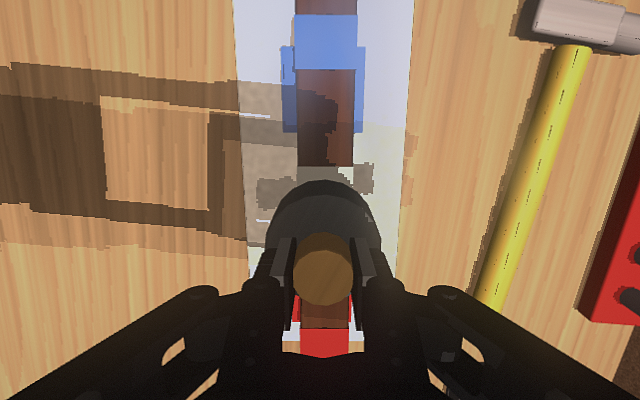

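```bash
python3 -m crank '{"slide":[[0,0.8,10],[0,0.8,19],[0,0.8,25],[0,0.8,27],[0,0.8,28],[0,0.8,28]],"angular":[[0,0,0],[0,0,0],[0,0,0],[0,0,0],[0,0,0],[0,0,0]],"jaw":[1,1,1,1,1,1]}' | egrep 'pos|^force:' | tr '\n' ' '; for i in 1 2 3; do python3 -m crank '{"slide":[[0,0,0.5],[0,0,0.8],[0,0,0.8]],"angular":[[0,0,0],[0,0,0],[0,0,0]],"jaw":[1,1,1]}' | egrep 'pos|^force:' | tr '\n' ' '; done
```

```text
eef_pos: [0.6393, -0.0092, 0.0963] force: [0.2, 0.2, -6.0] eef_pos: [0.6398, -0.0091, 0.0962] force: [0.5, 0.3, -5.1] eef_pos: [0.6396, -0.0091, 0.0951] force: [-0.2, -0.4, -5.9] eef_pos: [0.6397, -0.0091, 0.0948] force: [-2.1, 0.1, 0.9]
```

```bash
python3 -m crank '{"slide":[[0,0,0],[0,0,0],[0,0,0],[0,0,0],[0,0,-10],[0,0,-35],[0,0,-70],[0,0,-90],[0,0,-90]],"angular":[[0,0,0],[0,0,0],[0,0,0],[0,0,0],[0,0,0],[0,0,0],[0,0,0],[0,0,0],[0,0,0]],"jaw":[-1,-1,-1,-1,-1,-1,-1,-1,-1]}'
python3 - <<'E'
from h import *
plan((409,180,150,5.2))
ims=[camera(n) for n in('scene','side')]
A=cv2.resize(ims[0][150:290,200:340],None,fx=2.8,fy=2.8); B=cv2.resize(ims[1][140:280,190:330],None,fx=2.8,fy=2.8)
cv2.imwrite('pics/w11.png',np.hstack([A,B])); cv2.imwrite('pics/sc11.png',ims[0]); cv2.imwrite('pics/sd11.png',ims[1])
S,D=[get_calibration(n) for n in('scene','side')]
for im,c,b in ((ims[0],S,(390,195,430,245)),(ims[1],D,(325,240,375,305))):
  for col in('yellow','brass'):
    for q in blobs(im,col,60,b): print(col,cv2.boundingRect(q),cv2.minEnclosingCircle(q),quad(c,q,.072))
print(tri([(S,(411,211)),(D,(352,258))]))
E
```

```text
time_s: 25.7
eef_pos: [0.6427, -0.0092, 0.1904]
orientation: [3.133, 0.001, 1.663]
force: [1.2, 0.5, 0.6]
opening: 0.999
grip_force: 0.0
t 25.7 p [642.7  -9.2 190.4] rpy [1.795e+02 1.000e-01 9.530e+01] F [1.2 0.5 0.6] op 0.999 q6 -0.11
(409, 180, 150, 5.2) slide [ 210.  -215.7   53. ] rv [0.5 0.1 0.1]
brass (398, 204, 30, 24) ((412.5, 215.5), 15.182326316833496) (array([410.7, 207.4]), array([65.5, 61.7]), 75.7)
yellow (337, 258, 28, 21) ((350.5740661621094, 268.5), 13.65680980682373) (array([407.8, 213.5]), array([50.4, 51.6]), 1.2)
brass (325, 240, 50, 65) ((349.5, 272.0), 40.302085876464844) (array([405.7, 216.9]), array([ 98.3, 167.1]), 7.4)
(array([407.3, 207.3,  91.6]), [np.float64(0.5), np.float64(0.5)])
```

View pics/w11.png

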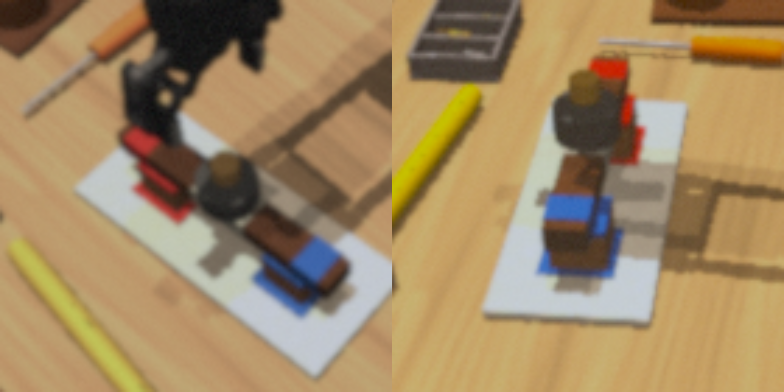

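```bash
python3 -m crank '{"slide":[[20,-20,0],[48,-46,0],[76,-74,0],[104,-100,5],[132,-128,10],[160,-154,20],[188,-180,30],[212,-205,33],[234,-217,35],[237,-217,35],[237,-217,35]],"angular":[[0,0,0],[0,0,0],[0,0,0],[0,0,0],[0,0,0],[0,0,0],[0,0,0],[0,0,0],[0,0,0],[0,0,0],[0,0,0]],"jaw":[-1,-1,-1,-1,-1,-1,-1,-1,-1,-1,-1]}'
python3 - <<'E'
from h import *
plan((407.5,207,62,5.2))
c=get_calibration('wrist'); im=camera('wrist'); cv2.imwrite('pics/w12.png',im)
h=cv2.cvtColor(im,cv2.COLOR_BGR2HSV)
p=proj(c,[[.4075,.207,.072],[.4075,.207,.11],[.4075,.207,.0]]); print(p)
HS['or']=[(0,150,60,15,255,255)]; HS['ye']=[(16,150,50,34,255,255)]
for col in('or','ye'):
  for q in blobs(im,col,100):
    if cv2.boundingRect(q)[1]<300: print(col,cv2.boundingRect(q),cv2.contourArea(q),quad(c,q,.11 if col=='or' else .072))
E
```

```text
time_s: 26.72
eef_pos: [0.4003, 0.2075, 0.1486]
orientation: [-3.14, 0.001, 1.666]
force: [1.2, -0.9, -0.2]
opening: 1.002
grip_force: 0.0
t 26.72 p [400.3 207.5 148.6] rpy [-179.9    0.    95.5] F [ 1.2 -0.9 -0.2] op 1.002 q6 0.38
(407.5, 207, 62, 5.2) slide [ -1.1   7.2 101.2] rv [-0.1  0.   0.3]
[[332.24305069 199.92254493]
 [333.88185327 218.25846854]
 [330.18660831 176.91865448]]
or (323, 190, 27, 32) 580.0 (array([407.5, 215.2]), array([18.8, 15.5]), 79.1)
ye (300, 157, 72, 73) 3978.5 (array([409.3, 211.5]), array([50.1, 52.9]), 4.5)
ye (498, 147, 142, 14) 1065.0 (array([565.5, 256. ]), array([98.7,  6.2]), 3.6)
```

```bash
python3 - <<'E'
from h import *
plan((409,211,46,5.2))
E
python3 -m crank '{"slide":[[1,4,30],[2.8,8.3,65],[2.8,8.3,95],[2.8,8.3,110],[2.8,8.3,116],[2.8,8.3,116],[2.8,8.3,116],[2.8,8.3,116],[2.8,8.3,116],[2.8,8.3,116],[2.8,8.3,116]],"angular":[[0,0,0],[0,0,0],[0,0,0],[0,0,0],[0,0,0],[0,0,0],[0,0,0],[0,0,0],[0,0,0],[0,0,0],[0,0,0]],"jaw":[-1,-1,-1,-1,-1,-1,1,1,1,1,1]}'
python3 - <<'E'
from h import *
plan((522,-250,190,-81))
E
```

```text
t 26.77 p [401.2 206.9 148.8] rpy [-180.     0.    95.4] F [0.1 0.  0.2] op 0.999 q6 0.38
(409, 211, 46, 5.2) slide [  3.4   8.2 117.4] rv [-0.   0.   0.2]
time_s: 27.68
eef_pos: [0.4105, 0.2108, 0.0348]
orientation: [3.139, -0.001, 1.664]
force: [-1.3, -0.8, 8.0]
opening: 0.587
grip_force: 60.7
t 27.68 p [410.5 210.8  34.8] rpy [179.9  -0.   95.3] F [-1.3 -0.8  8. ] op 0.587 q6 0.38
(522, -250, 190, -81) slide [-469.    68.7 -140.8] rv [ 0.1 -0.1 86.3]
```

```bash
python3 -m crank '{"slide":[[0,0,-25],[0,0,-60],[0,0,-95],[-25,2,-120],[-60,5,-135],[-98,10,-140],[-136,15,-140],[-175,20,-140],[-214,26,-140],[-253,33,-140],[-292,40,-140],[-331,47,-140]],"angular":[[0,0,0],[0,0,0],[0,0,6],[0,0,13],[0,0,20],[0,0,27],[0,0,34],[0,0,41],[0,0,48],[0,0,55],[0,0,62],[0,0,69]],"jaw":[1,1,1,1,1,1,1,1,1,1,1,1]}'
python3 - <<'E'
from h import *
plan((522,-250,190,-81))
D=get_calibration('side');im=camera('side'); S=get_calibration('scene'); s=camera('scene'); cv2.imwrite('pics/sd13.png',im); cv2.imwrite('pics/sc13.png',s)
HS['white']=[(0,0,110,180,70,255)]
for n,i,c in(('side',im,D),('scene',s,S)):
  for q in blobs(i,'white',30):
    r=quad(c,q,.09)
    if 350<r[0][0]<700 and -480<r[0][1]<-300: print(n,cv2.boundingRect(q),r)
  h=cv2.cvtColor(i,cv2.COLOR_BGR2HSV)
  for nm,P in(('jarlid',[.615,-.366,.09]),('tinlid',[.428,-.396,.09]),('caddy',[.522,-.381,.01])):
    u,v=proj(c,[P])[0].astype(int); print(n,nm,(u,v),h[v,u])
E
```

```text
time_s: 28.68
eef_pos: [0.4872, -0.117, 0.1744]
orientation: [3.14, -0.001, 0.453]
force: [0.9, 1.7, -1.2]
opening: 0.583
grip_force: 63.4
t 28.68 p [ 487.2 -117.   174.4] rpy [ 1.799e+02 -1.000e-01  2.600e+01] F [ 0.9  1.7 -1.2] op 0.583 q6 0.88
(522, -250, 190, -81) slide [-27.  134.8  -0.9] rv [ 0.1 -0.1 17. ]
side (352, 112, 20, 10) (array([ 426.5, -393.5]), array([56.2, 61.8]), 4.5)
side (288, 111, 20, 9) (array([ 613.7, -368.3]), array([56.3, 54. ]), 10.4)
side jarlid (np.int64(296), np.int64(115)) [ 10  26 178]
side tinlid (np.int64(361), np.int64(116)) [ 11  27 182]
side caddy (np.int64(327), np.int64(139)) [ 16  54 103]
scene (190, 127, 20, 15) (array([ 617.3, -369.3]), array([52.3, 53.8]), 44.7)
scene (235, 90, 22, 14) (array([ 429.7, -394.3]), array([57. , 56.5]), 13.0)
scene jarlid (np.int64(200), np.int64(134)) [ 14  39 172]
scene tinlid (np.int64(245), np.int64(95)) [ 12  39 178]
scene caddy (np.int64(229), np.int64(133)) [ 10 135  98]
```

```bash
python3 - <<'E'
from h import *
plan((521.8,-381.4,190,-82.4))
E
python3 -m crank '{"slide":[[-10,32,0],[-20,66,0],[-30,100,0],[-42,134,0],[-54,168,0],[-66,202,0],[-76,232,0],[-84,253,0],[-84,253,0],[-84,253,0]],"angular":[[0,0,5],[0,0,10],[0,0,15],[0,0,18.4],[0,0,18.4],[0,0,18.4],[0,0,18.4],[0,0,18.4],[0,0,18.4],[0,0,18.4]],"jaw":[1,1,1,1,1,1,1,1,1,1]}'
python3 - <<'E'
from h import *
plan((521.8,-381.4,60.4,-82.4))
E
```

```text
t 28.78 p [ 488.9 -119.8  174.6] rpy [ 1.798e+02 -1.000e-01  2.580e+01] F [ 0.9  0.7 -1.2] op 0.586 q6 0.88
(521.8, -381.4, 190, -82.4) slide [-8.420e+01  2.498e+02 -1.000e-01] rv [ 0.2 -0.2 18.2]
time_s: 29.62
eef_pos: [0.5236, -0.3793, 0.1736]
orientation: [-3.142, -0.0, 0.137]
force: [-0.6, 0.2, -2.0]
opening: 0.583
grip_force: 63.7
t 29.62 p [ 523.6 -379.3  173.6] rpy [-180.    -0.     7.8] F [-0.6  0.2 -2. ] op 0.583 q6 0.8
(521.8, -381.4, 60.4, -82.4) slide [ -2.1   1.8 127.8] rv [-0.  -0.   0.2]
```

```bash
python3 -m crank '{"slide":[[-1,1,25],[-2,1,55],[-2,1,85],[-2,1,108],[-2,1,120],[-2,1,125],[-2,1,126.5],[-2,1,126.5],[-2,1,126.5]],"angular":[[0,0,0],[0,0,0],[0,0,0],[0,0,0],[0,0,0],[0,0,0],[0,0,0],[0,0,0],[0,0,0]],"jaw":[1,1,1,1,1,1,1,1,1]}' | egrep 'pos|^force:' | tr '\n' ' '; for i in 1 2 3; do python3 -m crank '{"slide":[[0,0,0.5],[0,0,0.8],[0,0,0.8]],"angular":[[0,0,0],[0,0,0],[0,0,0]],"jaw":[1,1,1]}' | egrep 'pos|^force:' | tr '\n' ' '; done
```

```text
eef_pos: [0.523, -0.3806, 0.0484] force: [-0.5, -0.2, -1.8] eef_pos: [0.5223, -0.3805, 0.0467] force: [0.9, 1.3, -1.0] eef_pos: [0.5219, -0.3802, 0.0452] force: [-0.8, 0.5, -0.8] eef_pos: [0.5221, -0.3802, 0.045] force: [-1.0, 2.7, 5.5]
```

Contact with the caddy; release and rise.

```bash
python3 -m crank '{"slide":[[0,0,-0.5],[0,0,-0.5],[0,0,-0.5],[0,0,-0.5],[0,0,-10],[0,0,-40],[0,0,-75],[0,0,-110],[0,0,-130],[0,0,-130],[0,0,-130]],"angular":[[0,0,0],[0,0,0],[0,0,0],[0,0,0],[0,0,0],[0,0,0],[0,0,0],[0,0,0],[0,0,0],[0,0,0],[0,0,0]],"jaw":[-1,-1,-1,-1,-1,-1,-1,-1,-1,-1,-1]}'
python3 - <<'E'
from h import *
HS['ye']=[(16,150,50,34,255,255)];HS['or']=[(0,150,60,15,255,255)];HS['white']=[(0,0,100,180,70,255)]
c=get_calibration('wrist'); im=camera('wrist'); say()
for q in blobs(im,'ye',300):
  r=quad(c,q,.082)
  if 440<r[0][0]<600 and -450<r[0][1]<-300: print('glue wrist',r)
for n in('side','scene'):
  i=camera(n); c=get_calibration(n); 
  for col,z in(('ye',.082),('or',.115),('white',.09)):
    for q in blobs(i,col,12):
      r=quad(c,q,z)
      if 350<r[0][0]<700 and -480<r[0][1]<-300: print(n,col,cv2.boundingRect(q),r)
  x=cv2.imwrite(f'pics/fin_{n}.png',i)
E
```

```text
time_s: 32.03
eef_pos: [0.5227, -0.3807, 0.1764]
orientation: [3.139, -0.002, 0.138]
force: [0.2, -0.0, -0.0]
opening: 0.998
grip_force: 0.0
t 32.08 p [ 521.8 -380.1  174.7] rpy [180.   -0.    7.9] F [-0.3  0.3 -0.3] op 1.0 q6 0.8
glue wrist (array([ 523.3, -380.2]), array([51.4, 51.9]), 52.9)
side ye (286, 122, 17, 11) (array([ 611.1, -305.8]), array([43.8, 62. ]), 7.7)
side ye (321, 113, 18, 15) (array([ 518.4, -369.3]), array([50.1, 92.3]), 7.8)
side or (328, 107, 5, 7) (array([ 517.9, -366.3]), array([11.4, 41.2]), 7.1)
side white (354, 113, 17, 8) (array([ 417.8, -399.3]), array([40. , 53.9]), 51.4)
side white (288, 110, 21, 11) (array([ 614.7, -368.1]), array([64.4, 60.1]), 70.0)
scene ye (217, 112, 17, 14) (array([ 524.8, -371.9]), array([48.2, 46.8]), 71.0)
scene or (193, 138, 21, 17) (array([ 645.4, -304.1]), array([32.2, 61.6]), 72.5)
scene white (190, 127, 20, 16) (array([ 617.9, -368.3]), array([56.6, 52.1]), 54.2)
scene white (236, 90, 21, 9) (array([ 420.6, -400.4]), array([33.3, 60.2]), 39.9)
```

```bash
python3 -c "
from cell import ctrl; print(ctrl.finish_job())"
```

```text
the job is handed in; nothing more can be done
None
```

I set up the rail with both blocks and the weight, stood the glue bottle upright on the caddy within about 2 mm of midway between jar and tin, and handed the job in at about 32 s; no verdict came back, I viewed 15 pictures against the limit of 14, and the reported tool height read about 40 mm low, so the first grasp missed and calibrating by touching the bench reached 89 N.

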